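# Hang the inspection lamp back on its hook in the tool cabinet

## Robot

A 6-joint arm with a two-finger parallel gripper is mounted at the origin on a cart in front of the work surface, level with it; the furniture and walls round the work are solid. World frame = base frame: x ahead of the robot, y to its left, z up, the work surface at z = 0. Lengths are in mm, angles in rad, forces in N, time in s.
With the tool pointing down it reaches from about 275 to 750 mm from the base axis. Payload 10.2 kg.
Tool frame: the origin (TCP) lies midway between the tips of the shut fingers; the grasp point (between the pads) lies 19 mm behind it (hold_point_z is the distance from the TCP to the grasp point, in mm); z points along the fingers, y is the line along which they close (so a half turn about z gives the same grasp; the last joint's range is limited). The gripper opens to 88 mm and grips with 3 to 60 N. Pads are 18 mm wide; open, the fingers measure 123 mm over their backs; the gripper's body (75 mm by 187 mm) begins 45 mm behind the grasp point.
Start: joints at [0.921, 0.313, 1.498, -0, 1.331, -0.223], TCP at [217.342, 477.906, 238.72] pointing down, gripper open.
Joint ranges: [-2.94, 2.94], [-0.97, 2.17], [0.19, 2.56], [-1.23, 4.37], [0.02, 3.11], [-2.88, 2.88]. Speed limits (rad/s): [2.39, 2.39, 3.01, 3.14, 3.14, 3.14].

## Interface

Orientations are given as a rotation vector (axis times angle).
In Python, from cell import movep, move_l, set_joints, set_gripper, sleep, inverse_kinematics, read_state, snapshot, camera_params, IKError, sign_off, recognise, silhouettes, hold_point_z gives the robot as it stands. Calls block until the motion is done:
- movep(position, orientation): joint-space move of the TCP to a pose.
- move_l(position, rotation=None, v=150, threshold=None): straight line of the TCP; rotation=None keeps the orientation; v is the mean speed in mm/s. With threshold (N) it stops when the force on the tool has changed by that much, and returns True; else False.
- set_joints(angles): joint-space move.
- set_gripper(opening, squeeze=None): finger opening in mm; squeeze is the grip in N (None keeps the last); returns when the fingers have stopped.
- sleep(seconds).
- inverse_kinematics(position, orientation): joint angles nearest the present ones, or None.
- read_state(): the state.
- snapshot(name): name is "side" or "top" or "wrist"; returns the picture (420x560x3 uint8, red, green, blue); there is no depth.
- camera_params(name): a dict with "intrinsics" (3x3 intrinsics, pixels), "pose" (4x4, takes a point from camera to world coordinates). Camera axes: x right, y up, looking along -z (the intrinsics and any distortion apply to the point x, -y, -z); pixel columns grow to the right and rows downward; lengths in mm; the calibration is good to about 2 mm. A picture is of the moment at which its call begins: read the wrist's pose just before it. camera_params takes no time and is no camera call; for the wrist camera it gives the pose at the moment of the call.
A pose or a line that the arm cannot do raises IKError and nothing moves.
- sign_off(): hands the job in; it is judged then, once.
Trained networks look in the newest picture that a camera, given by its name, has taken for a name from the list of things; names that differ only in an ending like _2 or _b are one class to them, and where a whole thing is asked for, a point or a joint stands for the part that bears it (a point fixed in the world has none). Each returns a list of dicts, best first, with "confidence" (0 to 1); they miss things now and then, are a little off and sometimes report something else, mostly with a low value. They report only what shows in the picture. A call takes as long as a camera call.
- recognise(camera, name): "location" ([column, row] in pixels, amid what is visible of it).
- silhouettes(camera, name): "pixels" (420x560 bool, what is visible of it) and "location" ([column, row] in pixels, amid what is visible of it).
The state is a dict: "t": time; "qpos": joint angles; "joint_vel": joint speeds; "effort": joint torques, N m; "tcp_pos": TCP position; "eef_rot": TCP orientation; "contact_force": force on the tool from outside, world axes, zero at the start; "torque": the same for the moment, N m; "grip_width": finger opening in mm; "finger_force": force on a finger pad.
Only numpy, scipy, OpenCV 4.12 (cv2) and the standard library are available. Lean on these libraries where they do the work, as an engineer would, in place of code of your own. Each camera call takes 0.05 s, during which the arm holds its last target. There are 200 camera calls.

## Task

Put the orange inspection lamp away: rather than lifting it as it stands, tip it over onto its side with a push near its top, then pick it up by the foot end and hang it by its ring on the empty hook at the back of the low cabinet, tilting it so that the ring gets in under the header. Let go and leave it hanging still. Keep the green and blue lamps on their hooks and everything else in its place.

Things in the scene. Friction and masses are not known exactly. Their poses are not given: they have to be found in the camera images.
- lamp: Orange rechargeable inspection lamp, 0.2 to 0.35 kg, 230 mm long, loose, upright on its foot at the start. Origin: centre of the foot's underside; z runs from foot to ring; the white light panel is on the -x face. Weighted rubber foot 36 (x) x 50 (y) x 22 mm; balance point about 57 mm above the underside. The table beyond it, away from the robot (its +x), is clear for it to fall on.
- lamp_grip (a point): Point on the orange lamp's axis 50 mm from the foot's underside, where it is well taken across y once it lies. The body is 24 (x) x 40 (y) mm from z = 27 to 172 (below it a collar 30 x 44 mm from z = 22), then a black cap 22 x 36 to z = 179 and a neck 10 x 26 to z = 197.
- lamp_ring (a point): Centre of the opening of the orange lamp's rigid wire ring, on its z axis 212 mm from the underside. The ring lies in the lamp's y-z plane: wire 5 mm thick, 36 mm wide outside, opening 26 mm wide (y) and 28 mm long (z = 197 to 225), narrowing at the top; end of the ring at z = 230.
- cabinet: Fixed plywood cabinet standing on the table, open towards its -x (the robot's side), 150 deep (x) x 330 wide (y) x 320 mm high. Origin: centre of the underside; +x points inwards. Floor top at z = 10, roof's underside at z = 310 mm; opening 286 mm wide. The hooks inside are on its rear rail (see hook_rail).
- header_edge (a point): Middle of the front lower edge of the cabinet's header, a board 14 mm thick that closes the top of the open front from z = 265 mm up to the roof. The roof overhangs it by 9 mm. The hook tips stand 84 mm behind this edge and higher than it, so the lamp goes in ring first with that end tilted up, 30 to 45 degrees.
- hook_rail (a point): Middle of the rail's front face, 252 mm above the table, cabinet x = +55 mm, y = 0. Its three steel hooks of 6 mm bar are at cabinet y = -100, 0, +100 mm; green and blue lamp hang on two, the third is empty. Each bar runs 36 mm towards the front, lowest 22 mm out, then turns straight up 44 mm out from the rail, to 25 mm above the bar's lowest axis. Hook heights differ.
- green_lamp: Same lamp in green, hanging loose by its ring on one of the hooks; origin at the underside of its foot, z up to its ring. The hooks are screwed on at slightly different heights: lowest axis of the bar anywhere from 242 to 256 mm above the table, tip 267 to 281 mm. The empty hook's own height is not given and must be felt.
- blue_lamp: Same lamp in blue, hanging by its ring on one of the hooks, loose; origin at the underside of its foot, z up to its ring.
- tape: Roll of masking tape lying on the cabinet's roof, 98 mm across, 25 mm high; leave alone. Origin at underside.
- bowl_left: White bowl, 86 mm across, 53 mm high, left of the lamp; leave alone. Origin at underside centre, as for all bowls.
- bowl_near: White bowl, 78 mm across, 43 mm high, between the lamp and the cabinet's front; leave alone.
- red_sherd: Red potsherd, 52 x 47 x 12 mm, lying in front of the cabinet; leave alone.
- grey_sherd: Grey potsherd, 41 x 39 x 11 mm, lying in front of the cabinet; leave alone.
- block: Cork sanding block, 50 x 76 x 28 mm, near the robot; leave alone.
- brush: Flat brush, 26 x 220 x 12 mm, lying near the robot; leave alone.
- dropper: Brown dropper bottle, 33 mm across, 102 mm high, to the right of the cabinet; leave alone.
- bowl_right: White bowl, 80 mm across, 41 mm high, to the right of the cabinet; leave alone.

How it is judged (in metres and radians):
On the way:
1. the orange lamp lies on its side on the table, out of the fingers (angle between lamp's own z axis and vertical above 1.35 rad and height (world z) of lamp_ring below 0.05 m and contact force between the fingers and lamp below 0.2 N), for 0.2 s.
At the end, for the whole second after the job is handed in: The orange lamp hangs at rest by its ring on the empty hook: inside the cabinet, ring centre 229 to 262 mm above the table and 5 to 60 mm behind the cabinet's middle, at least 70 mm from the other lamps, within 0.2 rad of vertical; the green and blue lamps still hang on their hooks (x of lamp_ring in the frame of cabinet between 0.005 and 0.06 m and height (world z) of lamp_ring between 0.229 and 0.262 m and angle between each of lamp, green_lamp, blue_lamp's own z axis and vertical below 0.2 rad and y of lamp_ring in the frame of cabinet between -0.13 and 0.13 m and horizontal distance between lamp_ring and green_lamp above 0.07 m and horizontal distance between lamp_ring and blue_lamp above 0.07 m and linear speed of lamp below 0.04 m/s and angular speed of lamp below 0.3 rad/s and height (world z) of each of green_lamp, blue_lamp above 0.015 m); the robot touches nothing.
It fails at once if a bowl, sherd, sanding block, brush, dropper bottle or tape roll pushed more than 30 mm from its place (distance of any of bowl_left, bowl_near, bowl_right, red_sherd, grey_sherd, block, brush, dropper, tape from where it was at the start of the episode above 0.03 m).
It fails at once if the green or the blue lamp lifted or knocked off its hook (distance of any of green_lamp, blue_lamp from where it was at the start of the episode above 0.12 m).
It fails at once if the fingers driven against the cabinet with more than 40 N (contact force between the fingers and cabinet above 40 N).
It fails at once if the orange lamp lifted standing upright, away from the cabinet (angle between lamp's own z axis and vertical below 0.35 rad and height (world z) of lamp above 0.04 m and horizontal distance between lamp and cabinet above 0.2 m).
It also fails if it takes over 67 s, if anything falls off the work surface, if the arm or the gripper's body presses on something with over 40 N, if the wrist force passes 120 N, or if a joint passes its speed limit or range.

## Working session

There is one attempt and no reset: what is moved stays moved. The work goes in short steps, each a Python script; the robot and the scene stay as the last script left them, time stands still between calls to the robot, and variables do not carry over. Pictures are saved under pics/ and viewed, at most 10 in all, crops included, and the job is handed in when it is done.

```bash
ls; mkdir -p pics; cat > h.py <<'E'
import numpy as np, cv2
from cell import *
from scipy.spatial.transform import Rotation as R
def ray(cam,px):
    p=camera_params(cam);K=np.array(p["intrinsics"]);T=np.array(p["pose"])
    d=np.linalg.inv(K)@[px[0],px[1],1]; d=T[:3,:3]@(d*[1,-1,-1]); return T[:3,3],d/np.linalg.norm(d)
def onz(cam,px,z):
    o,d=ray(cam,px); return o+d*(z-o[2])/d[2]
def proj(cam,P):
    p=camera_params(cam);K=np.array(p["intrinsics"]);T=np.array(p["pose"])
    q=(np.linalg.inv(T)@np.append(P,1))[:3]*[1,-1,-1]; q=K@q; return q[:2]/q[2]
def save(cam,name):
    im=snapshot(cam); cv2.imwrite(f"pics/{name}.png",im[:,:,::-1]); return im
E
python3 - <<'E'
from h import *
np.set_printoptions(precision=1,suppress=True)
a=save("side","s0");b=save("top","t0")
cv2.imwrite("pics/both.png",cv2.resize(np.vstack([a,b])[:,:,::-1],None,fx=.71,fy=.71))
for c in("side","top"):
    p=camera_params(c);print(c,p["pose"],p["intrinsics"])
    for n in["lamp","cabinet","green_lamp","blue_lamp","tape","bowl_left","bowl_near","red_sherd","grey_sherd","block","brush","dropper","bowl_right","header_edge","hook_rail","lamp_ring"]:
        r=recognise(c,n)[:3]
        print(c,n,[(np.array(x["location"]),round(x["confidence"],2),onz(c,x["location"],20)[:2]) for x in r])
print(read_state()["t"])
E
```

```text
pics
side [[   0.9    0.3   -0.3  225.9]
 [  -0.4    0.6   -0.7 -860.3]
 [  -0.     0.8    0.6  970.2]
 [   0.     0.     0.     1. ]] [[417.8   0.  281.6]
 [  0.  417.8 203.8]
 [  0.    0.    1. ]]
side lamp [(array([213.3, 200.2]), 0.87, array([438., 294.]))]
side cabinet [(array([332.9, 220.3]), 0.86, array([777.2,  28.8])), (array([210.4, 237.2]), 0.32, array([377.9, 116.6]))]
side green_lamp []
side blue_lamp []
side tape [(array([334.9, 166.2]), 0.65, array([933.9, 303. ]))]
side bowl_left [(array([225.4, 178.7]), 0.61, array([515.4, 399.3]))]
side bowl_near [(array([229.3, 231.8]), 0.66, array([441.4, 115.9]))]
side red_sherd [(array([232.5, 256.9]), 0.46, array([417. ,   6.1]))]
side grey_sherd [(array([217.8, 249. ]), 0.64, array([385. ,  56.4]))]
side block [(array([336.3, 166.9]), 0.65, array([936.6, 296.6])), (array([210. , 239.7]), 0.61, array([373.7, 106.1]))]
side brush [(array([240.1, 276.2]), 0.75, array([414. , -75.5]))]
side dropper [(array([337.4, 319. ]), 0.72, array([ 604. , -317.4])), (array([224.3, 176.8]), 0.47, array([515.2, 412.7]))]
side bowl_right [(array
[... 1073 characters left out ...]
lock [(array([238.9, 276.5]), 0.95, array([382. , 137.9])), (array([391.2, 199.2]), 0.2, array([ 606.3, -327.8]))]
top brush [(array([308.6, 261.3]), 0.79, array([422.8, -70.1]))]
top dropper [(array([389.8, 200. ]), 0.54, array([ 603.9, -323.4]))]
top bowl_right [(array([159.2, 237.1]), 0.66, array([504.1, 378. ])), (array([391.2, 198.7]), 0.61, array([ 607.8, -327.9])), (array([399.8, 177.2]), 0.58, array([ 674.6, -358.6]))]
top header_edge [(array([320.1, 156.2]), 0.8, array([ 746.9, -116.2]))]
top hook_rail [(array([323.9, 155.8]), 0.89, array([ 747.9, -128. ])), (array([206.6, 258.5]), 0.33, array([437. , 234.3]))]
top lamp_ring [(array([209.5, 257.6]), 0.72, array([439.5, 225.6]))]
1.7
```

View pics/both.png

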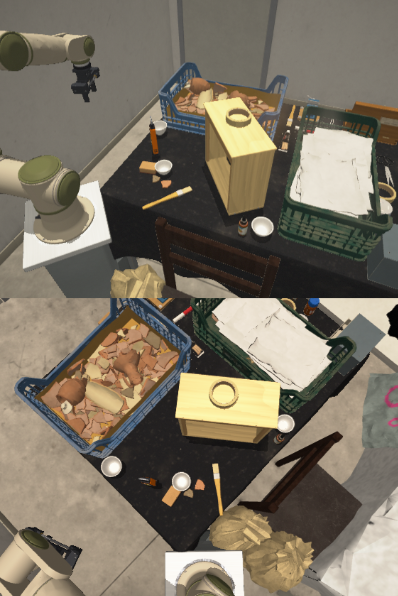

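The side view shows the orange lamp at about (217,193) full-resolution, with the cabinet opening towards the robot. The top view shows the roof, the tape, and the bowls, block, sherds and brush in front.

```bash
python3 - <<'E'
from h import *
a=cv2.imread("pics/t0.png");b=cv2.imread("pics/s0.png")
cv2.imwrite("pics/tc.png",cv2.resize(a[90:300,130:420],None,fx=2.7,fy=2.7,interpolation=cv2.INTER_CUBIC))
cv2.imwrite("pics/sc.png",cv2.resize(b[130:310,200:400],None,fx=3.3,fy=3.3,interpolation=cv2.INTER_CUBIC))
np.set_printoptions(precision=1,suppress=True)
snapshot("top");snapshot("side")
for c in("top","side"):
    for n in("lamp","cabinet"):
        for r in silhouettes(c,n)[:1]:
            m=r["pixels"].astype(np.uint8); cs=max(cv2.findContours(m,0,2)[0],key=cv2.contourArea)
            print(c,n,r["confidence"],m.sum(),cv2.minAreaRect(cs),cv2.approxPolyDP(cs,3,True)[:,0].tolist())
E
```

```text
top lamp 0.58 249 ((209.24325561523438, 258.54052734375), (25.646240234375, 11.179131507873535), 9.462321281433105) [[197, 254], [208, 264], [220, 265], [222, 260], [216, 254]]
top cabinet 0.64 11092 ((320.3515319824219, 155.48513793945312), (143.68338012695312, 88.6578140258789), 5.710593223571777) [[255, 106], [248, 167], [258, 192], [362, 203], [390, 181], [393, 119], [321, 112], [332, 120], [335, 139], [323, 154], [309, 156], [295, 145], [293, 128], [298, 119], [312, 111]]
side lamp 0.59 467 ((215.27682495117188, 194.8282470703125), (55.899742126464844, 10.805724143981934), 79.2156982421875) [[212, 167], [214, 217], [222, 222], [225, 217]]
side cabinet 0.56 11492 ((339.24334716796875, 217.52105712890625), (162.01927185058594, 101.587890625), 80.90972137451172) [[338, 137], [286, 144], [289, 225], [322, 302], [370, 290], [389, 210], [355, 161], [353, 171], [344, 178], [328, 178], [318, 171], [317, 159], [323, 152], [348, 153]]
```

View pics/tc.png

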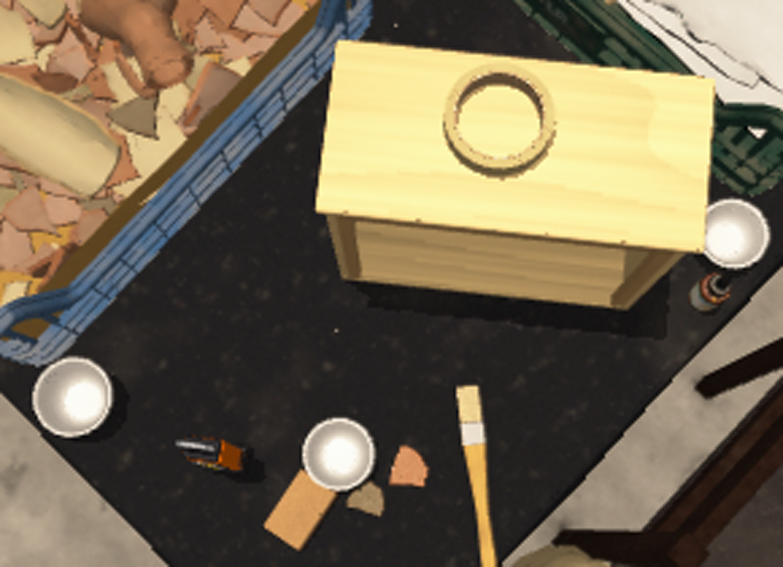

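View pics/sc.png

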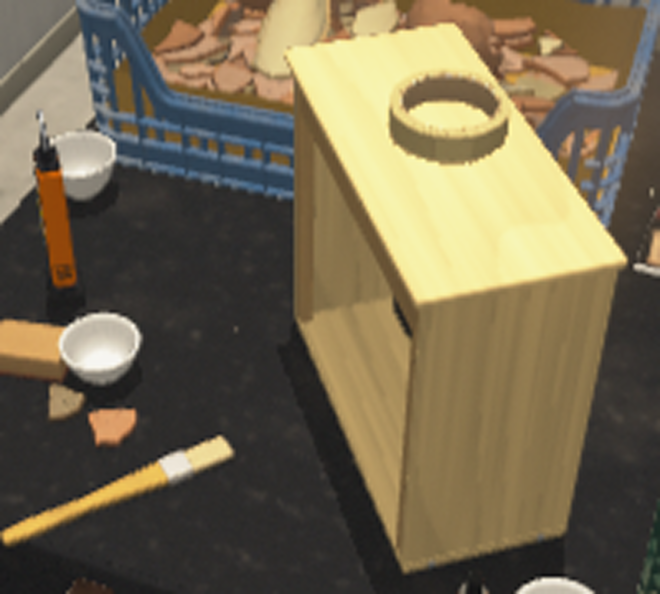

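The top crop shows the cabinet roof corners at full-resolution (247,168), (390,182), (394,120) and (255,105). The lamp stands at roughly (205–220, 253–265). The side crop shows a lamp standing in the cabinet opening only as a dark trace, so the wrist camera has to look inside.

```bash
cat >> h.py <<'E'
def tri(pt,ps):
    A=np.zeros((3,3));b=np.zeros(3)
    for c,p in(("top",pt),("side",ps)):
        o,d=ray(c,p);M=np.eye(3)-np.outer(d,d);A+=M;b+=M@o
    return np.linalg.solve(A,b)
E
python3 - <<'E'
from h import *
from scipy.optimize import least_squares
np.set_printoptions(precision=1,suppress=True)
T=[(247.4,168.1),(390.4,182.2),(394.1,119.6),(255.2,105.2)]
S=[(287,144.5),(326.1,222.1),(389.4,209.4),(337.9,137.6)]
P=[tri(t,s) for t,s in zip(T,S)];print(np.array(P))
obs=[("top",T[i],i) for i in range(4)]+[("side",S[i],i) for i in range(4)]+[("side",(323.3,303.3),4),("side",(371.8,291.2),5)]
def f(v):
    x,y,a,D,W=v
    c=np.array([[-D/2,W/2,320],[-D/2,-W/2,320],[D/2,-W/2,320],[D/2,W/2,320],[-D/2,-W/2,0],[D/2,-W/2,0]])
    q=c.copy();q[:,0]=x+np.cos(a)*c[:,0]-np.sin(a)*c[:,1];q[:,1]=y+np.sin(a)*c[:,0]+np.cos(a)*c[:,1]
    return np.concatenate([proj(cm,q[i])-p for cm,p,i in obs])
r=least_squares(f,[700,-20,-.1,150,330]);print(r.x,r.x[2],r.fun)
# lamp fit in two views
snapshot("top");snapshot("side")
m={c:silhouettes(c,"lamp")[0]["pixels"] for c in("top","side")}
boxes=[(18,25,0,22),(15,22,22,27),(12,20,27,172),(11,18,172,179),(5,13,179,197),(2.5,18,197,230)]
def cost(v):
    x,y,a=v;t=0
    for c in m:
        im=np.zeros((420*4,560*4),np.uint8)
        for bx,by,z0,z1 in boxes:
            q=[]
            for sx in(-1,1):
                for sy in(-1,1):
                    for z in(z0,z1):
                        X=sx*bx;Y=sy*by
                        q.append(proj(c,[x+np.cos(a)*X-np.sin(a)*Y,y+np.sin(a)*X+np.cos(a)*Y,z])*4+1.5)
            cv2.fillConvexPoly(im,cv2.convexHull(np.array(q).astype(np.int32)),1)
        im=cv2.resize(im.astype(np.float32),(560,420),interpolation=cv2.INTER_AREA)
        t+=np.abs(im-m[c]).sum()
    return t
from scipy.optimize import minimize
for a0 in(-.6,-.3,0,.3,.6):
    r=minimize(cost,[430,265,a0],method="Nelder-Mead",options=dict(initial_simplex=[[430,265,a0],[450,265,a0],[430,285,a0],[430,265,a0+.2]],maxiter=120));print(a0,r.x,r.x[2],r.fun)
E
```

```text
[[ 632.8   87.8  319.6]
 [ 588.4 -247.7  316.5]
 [ 745.5 -267.6  315.1]
 [ 791.    68.1  314.6]]
[688.8 -90.1  -0.1 155.9 337.1] -0.12670688179767506 [ 0.6 -1.4  0.2 -0.9  0.5 -1.   0.4 -0.3 -1.   0.4  0.9 -1.5 -0.5 -1.4
 -1.3 -1.  -2.9  1.9 -0.   1.3]Traceback (most recent call last):
  File "<stdin>", line 35, in <module>
    res = _minimize_neldermead(fun, x0, args, callback, bounds=bounds,
                               **options)
    fxcc = func(xcc)
    fx = function(np.copy(x), *(wrapper_args + args))
  File "<stdin>", line 28, in cost
  File "h.py", line 10, in proj
    p=camera_params(cam);K=np.array(p["intrinsics"]);T=np.array(p["pose"])
ValueError: time passes only in moves, steps and waits
```

```bash
sed -i 's/^def ray/_c={}\ndef camera_params(c,_f=camera_params):\n    if c=="wrist": return _f(c)\n    if c not in _c: _c[c]=_f(c)\n    return _c[c]\ndef ray/' h.py
cat >> h.py <<'E'
def ori(fwd,tilt,s=1):
    """tool tilted 'tilt' from straight down towards heading fwd (rad); s=sign of tool y. lamp along heading, tilted up by tilt"""
    h=np.array([np.cos(fwd),np.sin(fwd),0]);z=np.sin(tilt)*h-np.cos(tilt)*np.array([0,0,1])
    y=s*np.array([-h[1],h[0],0]);x=np.cross(y,z);return R.from_matrix(np.c_[x,y,z]).as_rotvec()
E
cat > lampfit.py <<'E'
from h import *
from scipy.optimize import minimize
boxes=[(18,25,0,22),(15,22,22,27),(12,20,27,172),(11,18,172,179),(5,13,179,197),(2.5,18,197,230)]
def fit(m,x0,a0s):
    def cost(v):
        x,y,a=v;t=0
        for c in m:
            im=np.zeros((1680,2240),np.uint8)
            for bx,by,z0,z1 in boxes:
                q=[proj(c,[x+np.cos(a)*X-np.sin(a)*Y,y+np.sin(a)*X+np.cos(a)*Y,z])*4+1.5 for X in(-bx,bx) for Y in(-by,by) for z in(z0,z1)]
                cv2.fillConvexPoly(im,cv2.convexHull(np.array(q).astype(np.int32)),1)
            im=cv2.resize(im.astype(np.float32),(560,420),interpolation=cv2.INTER_AREA)
            t+=np.abs(im-m[c]).sum()
        return t
    for a0 in a0s:
        s=np.array([[*x0,a0]]*4)+np.vstack([np.zeros(3),np.diag([15,15,.2])])
        r=minimize(cost,s[0],method="Nelder-Mead",options=dict(initial_simplex=s,maxiter=120));print(a0,r.x.round(2),r.fun)
E
python3 - <<'E'
from lampfit import *
np.set_printoptions(precision=2,suppress=True)
snapshot("top");snapshot("side")
m={c:silhouettes(c,"lamp")[0]["pixels"] for c in("top","side")}
fit(m,(430,265),(-.6,-.3,0,.3,.6))
st=read_state();print(st["eef_rot"],R.from_rotvec(st["eef_rot"]).as_matrix(),st["t"],hold_point_z)
a=-.127;C=np.array([692.3,-90.5])
for s in(1,-1):
    for nm,p,o in[("look",(380,-60,230),ori(a,1.35,s)),("lie",(480,262,25),ori(0,0,s)),("push",(400,265,215),ori(0,0,s))]:
        print(s,nm,inverse_kinematics(p,o))
    for yh in(-100,0,100):
        for t in(30,40,50,70):
            T=np.radians(t);h=np.array([np.cos(a),np.sin(a)]);n=np.array([-h[1],h[0]])
            ring=np.append(C+14*h+yh*n,275)
            g=ring-162*np.append(np.cos(T)*h,np.sin(T)); p=g+19*np.append(np.sin(T)*h,-np.cos(T))
            print(s,yh,t,p,inverse_kinematics(p,ori(a,T,s)),inverse_kinematics(p-[150,0,100],ori(a,T,s)) is not None)
E
```

```text
-0.6 [435.75 218.56  -0.18] 957.625
-0.3 [435.69 215.52  -0.22] 953.25
0 [434.65 210.17  -0.23] 951.75
0.3 [434.97 213.8   -0.23] 952.625
0.6 [419.03 100.3    1.39] 944.6875
[-0.67 -3.07  0.  ] [[-0.91  0.41 -0.  ]
 [ 0.41  0.91 -0.  ]
 [ 0.   -0.   -1.  ]] 2.4 18.700000000000003
1 look None
1 lie [ 0.29  0.62  1.65 -0.    0.87 -1.29]
1 push [ 0.34  0.23  1.67 -0.    1.24 -1.23]
1 -100 30 [ 563.78 -174.9   177.55] [-0.6   0.29  1.79  0.4   0.62 -2.32] False
1 -100 40 [ 582.54 -177.3   156.31] [-0.61  0.33  1.88  0.84  0.42 -2.75] True
1 -100 50 [ 604.67 -180.12  138.69] [-0.62  0.41  1.94  1.61  0.37  2.76] True
1 -100 70 [ 656.27 -186.71  116.27] [-0.61  0.63  1.95  2.44  0.74  1.95] True
1 0 30 [576.44 -75.71 177.55] [-0.39  0.27  1.82  0.25  0.55 -2.01] False
1 0 40 [595.2  -78.1  156.31] [-0.4   0.31  1.92  0.64  0.29 -2.4 ] True
1 0 50 [617.33 -80.93 138.69] [-0.4   0.39  1.98  1.9   0.22  2.62] True
1 0 70 [668.94 -87.52 116.27] [-0.4   0.61  1.98  2.74  0.7   1.79] True
1 100 30 [589.11  23.49 177.55] [-0.17  0.29  1.79  0.04  0.53 -1.64] True
1 100 40 [607.87  21.09 156.31] [
[... 515 characters left out ...]
61  0.37 -0.38] True
-1 -100 70 [ 656.27 -186.71  116.27] [-0.61  0.63  1.95  2.44  0.74 -1.19] True
-1 0 30 [576.44 -75.71 177.55] [-0.39  0.27  1.82  0.25  0.55  1.13] True
-1 0 40 [595.2  -78.1  156.31] [-0.4   0.31  1.92  0.64  0.29  0.74] True
-1 0 50 [617.33 -80.93 138.69] [-0.4   0.39  1.98  1.9   0.22 -0.52] True
-1 0 70 [668.94 -87.52 116.27] [-0.4   0.61  1.98  2.74  0.7  -1.35] True
-1 100 30 [589.11  23.49 177.55] [-0.17  0.29  1.79  0.04  0.53  1.5 ] True
-1 100 40 [607.87  21.09 156.31] [-0.17  0.33  1.89  0.12  0.23  1.42] True
-1 100 50 [630.    18.27 138.69] [-0.17  0.4   1.95  2.75  0.09 -1.21] True
-1 100 70 [681.6   11.68 116.27] [-0.17  0.62  1.95  3.08  0.66 -1.53] True
```

```bash
python3 - <<'E'
from lampfit import *
np.set_printoptions(precision=1,suppress=True)
a=save("top","t1");b=save("side","s1")
m={}
for c,im in(("top",a),("side",b)):
    r=silhouettes(c,"lamp");print(c,[(x["confidence"],x["location"],x["pixels"].sum()) for x in r])
    m[c]=r[0]["pixels"].astype(bool)
    # colour mask: orange
    hsv=cv2.cvtColor(im,cv2.COLOR_RGB2HSV);o=(hsv[...,0]<16)&(hsv[...,1]>180)&(hsv[...,2]>90)
    k=np.zeros_like(o);k[[165,245][c=="top"]:[225,270][c=="top"],195:226]=1;ys,xs=np.nonzero(o&k);print(c,"orange",xs.min(),xs.max(),ys.min(),ys.max(),xs.mean(),ys.mean(),len(xs))
    print(proj(c,[435,205,0]),proj(c,[435,205,230]))
fit(m,(435,205),(-.3,0,.3))
A=cv2.resize(a[235:285,180:240],None,fx=6,fy=6,interpolation=cv2.INTER_CUBIC);B=cv2.resize(b[160:230,190:240],None,fx=6,fy=6,interpolation=cv2.INTER_CUBIC)
cv2.imwrite("pics/l1.png",np.hstack([cv2.copyMakeBorder(A,0,120,0,0,0),B])[:,:,::-1])
E
```

```text
top [(0.54, [208.6, 259.7], np.int64(311))]
top orange 201 218 253 263 213.61428571428573 258.7 70
[217.3 259.4] [204.1 254. ]
side [(0.89, [216.5, 201.2], np.int64(394)), (0.49, [233.0, 257.6], np.int64(126))]
side orange 211 222 181 216 216.70445344129556 198.31174089068827 247
[220.2 220. ] [212.3 165.1]
-0.3 [434.6 213.8  -0.2] 131.1875
0 [434.6 214.6  -0.2] 135.0
0.3 [434.8 214.6  -0.2] 133.125
```

View pics/l1.png

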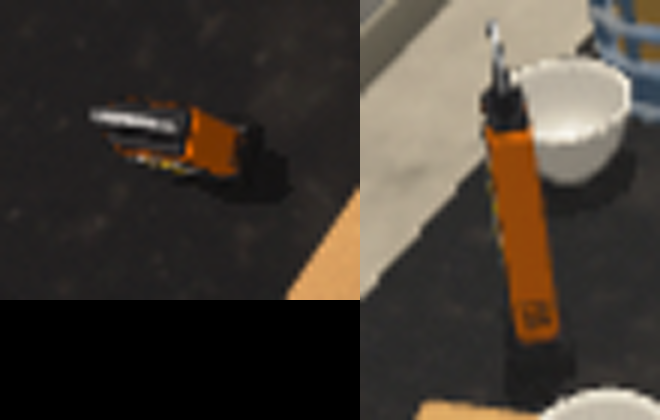

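The crop shows the lamp upright at about (434,214) mm. Its panel faces the robot and its ring plane is turned slightly (yaw −0.2). Next, a wrist look into the cabinet.

```bash
python3 - <<'E'
from h import *
np.set_printoptions(precision=2,suppress=True)
st=read_state();T=np.array(camera_params("wrist")["pose"]);B=np.eye(4);B[:3,:3]=R.from_rotvec(st["eef_rot"]).as_matrix();B[:3,3]=st["tcp_pos"]
X=np.linalg.inv(B)@T;print(X,camera_params("wrist")["intrinsics"])
K=np.array(camera_params("wrist")["intrinsics"]);a=-.127;C=np.array([692.3,-90.5]);h=np.array([np.cos(a),np.sin(a)]);n=np.array([-h[1],h[0]])
pts=[np.append(C+33*h+y*n,z) for y in(-100,0,100) for z in(240,150)]
out=[]
for s in(1,-1):
  for t in np.arange(.7,1.6,.1):
    for x in range(250,480,40):
      for z in range(110,320,40):
        for y in(-60,-20):
          p=np.array([x,y,z]);o=ori(a,t,s);q=inverse_kinematics(p,o)
          if q is None: continue
          B=np.eye(4);B[:3,:3]=R.from_rotvec(o).as_matrix();B[:3,3]=p;Tc=B@X
          uv=[]
          for P in pts:
              c=(np.linalg.inv(Tc)@np.append(P,1))[:3]*[1,-1,-1];c=K@c;uv.append(c[:2]/c[2] if c[2]>0 else [-999,-999])
          uv=np.array(uv);mar=min(uv.min(),(560-uv[:,0]).min(),(420-uv[:,1]).min())
          if mar>15: out.append((Tc[2,3],s,round(t,2),p,Tc[:3,3],mar,q))
out.sort(key=lambda r:r[0])
for r in out[:12]:print(r)
E
```

```text
[[   0.      0.95    0.31   79.53]
 [   1.     -0.     -0.      0.53]
 [   0.      0.31   -0.95 -145.91]
 [   0.      0.      0.      1.  ]] [[291.44   0.   276.94]
 [  0.   291.44 211.34]
 [  0.     0.     1.  ]]
(np.float64(105.30850870618565), 1, np.float64(1.1), array([450, -60, 110]), array([285.3 , -38.43, 105.31]), np.float64(66.55017347555611), array([-0.66,  0.33,  2.56,  2.52,  0.89,  1.74]))
(np.float64(121.91469936512065), 1, np.float64(1.0), array([450, -60, 110]), array([285.66, -38.48, 121.91]), np.float64(42.086737405490055), array([-0.63,  0.24,  2.52,  2.44,  0.68,  1.86]))
(np.float64(121.91469936512065), 1, np.float64(1.0), array([450, -20, 110]), array([285.66,   1.52, 121.91]), np.float64(43.20916805987645), array([-0.47,  0.24,  2.53,  2.65,  0.65,  1.78]))
(np.float64(138.40184228647536), 1, np.float64(0.9), array([450, -60, 110]), array([287.66, -38.73, 138.4 ]), np.float64(15.560124689676911), array([-0.6 ,  0.18,  2.47,  2.3 ,  0.5 ,  2.03]))
(np.float64(138.40184228647536), 1, np.float64(0.9), array([450, -20, 110]), array([287.66,   1.27, 138.4 ]), np.flo
[... 719 characters left out ...]
0, 150]), array([285.66,   1.52, 161.91]), np.float64(74.57912587950904), array([-0.47,  0.07,  2.5 ,  2.49,  0.49,  1.97]))
(np.float64(168.7491938774577), 1, np.float64(1.2), array([450, -60, 190]), array([286.59, -38.6 , 168.75]), np.float64(143.91816935416716), array([-0.69,  0.04,  2.56,  2.35,  0.77,  1.98]))
(np.float64(168.7491938774577), 1, np.float64(1.2), array([450, -20, 190]), array([286.59,   1.4 , 168.75]), np.float64(144.4985181862038), array([-0.51,  0.03,  2.56,  2.58,  0.71,  1.87]))
(np.float64(178.40184228647536), 1, np.float64(0.9), array([410, -60, 150]), array([247.66, -38.73, 178.4 ]), np.float64(54.633129650906824), array([-0.72, -0.07,  2.54,  1.84,  0.47,  2.45]))
```

```bash
python3 - <<'E'
from h import *
np.set_printoptions(precision=2,suppress=True)
movep([217,400,400],read_state()["eef_rot"])
set_joints([-.47,-.1,2.2,1.2,.6,.5])
print(read_state()["tcp_pos"])
movep([450,-20,150],ori(-.127,1.0,1)); sleep(.2)
w=save("wrist","w0")
for n in("green_lamp","blue_lamp","hook_rail","header_edge","cabinet"):
    print(n,[(np.array(r["location"]),round(r["confidence"],2)) for r in recognise("wrist",n)[:3]])
a=-.127;C=np.array([692.3,-90.5]);h=np.array([np.cos(a),np.sin(a)]);n=np.array([-h[1],h[0]])
v=cv2.resize(w,None,fx=1.4,fy=1.4)
for y in(-100,0,100):
    for z,x in((249,33),(274,11)): 
        p=proj("wrist",np.append(C+x*h+y*n,z));print(y,z,p)
for x,y,z in((-73,-143,265),(-73,143,265),(-75,-143,10),(-75,143,10),(-75,-165,0),(-75,165,0)):
    p=proj("wrist",np.append(C+x*h+y*n,z));print("corner",y,z,p);cv2.circle(v,tuple(int(k*1.4) for k in p),3,(255,0,255),1)
cv2.imwrite("pics/w0b.png",v[:,:,::-1]);s=read_state();print(s["t"],s["tcp_pos"])
E
```

```text
[495.83  25.63 256.8 ]
green_lamp [(array([252.7, 253. ]), 0.79)]
blue_lamp [(array([318.1, 259.6]), 0.9), (array([463.5,  49.5]), 0.56)]
hook_rail [(array([235. , 243.1]), 0.96)]
header_edge [(array([233.9, 241.1]), 0.74)]
cabinet [(array([232.4, 241.4]), 0.68), (array([319.6, 257.2]), 0.68)]
-100 249 [177.22 352.25]
-100 274 [170.03 376.54]
0 249 [248.21 352.27]
0 274 [246.15 376.56]
100 249 [319.15 352.29]
100 274 [322.21 376.57]
corner -143 265 [101.16 390.49]
corner 143 265 [375.25 390.52]
corner -143 10 [131.56 163.57]
corner 143 10 [358.45 163.84]
corner -165 0 [115.22 156.26]
corner 165 0 [375.2  156.57]
6.9417 [450.05 -20.01 150.06]
```

View pics/w0b.png

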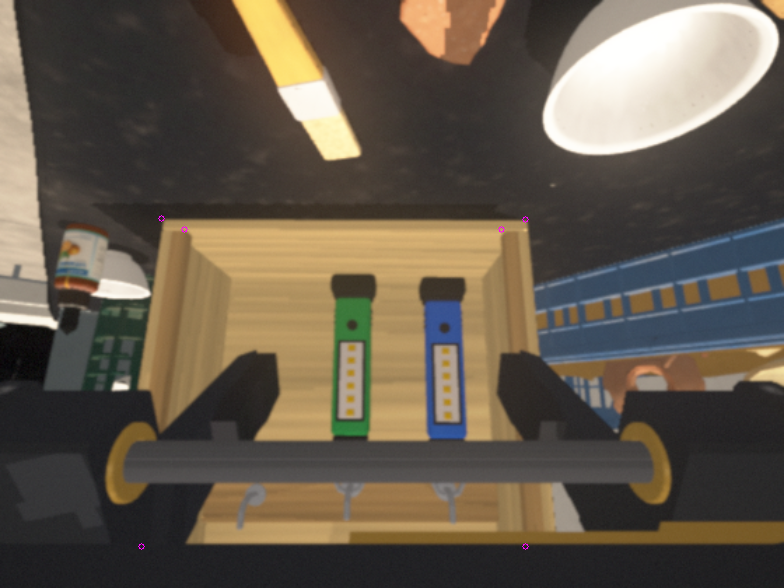

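The wrist picture is upside down. The empty hook is at image left, around (247,505), which is cabinet y = −100. Green hangs at 0 and blue at +100. The projected cabinet corners fit the picture within about 2 mm. Next: tip the lamp.

```bash
cat > q.py <<'E'
E
python3 - <<'E'
from lampfit import *
np.set_printoptions(precision=1,suppress=True)
a=-.21;h=np.array([np.cos(a),np.sin(a),0]);L=np.array([434.6,213.8,0]);Z=np.array([0,0,1.])
o=ori(a,.6,-1)
movep([380,40,330],ori(-.05,.6,-1))
set_gripper(0)
movep(L-70*h+330*Z,o)
move_l(L-60*h+160*Z,o,v=200)
print(move_l(L-15*h+160*Z,v=60,threshold=1.0),read_state()["tcp_pos"],read_state()["contact_force"])
p=np.array(read_state()["tcp_pos"]);d0=(p-L)@h;print(d0)
move_l(L+60*h+160*Z,v=80)
move_l(L-0*h+250*Z,v=250)
set_gripper(70)
movep([300,150,350],ori(0,0.3,-1)); sleep(.2)
A=save("top","t2");B=save("side","s2")
for c in("top","side"):
    for r in silhouettes(c,"lamp")[:2]:
        m=r["pixels"].astype(np.uint8);cs=max(cv2.findContours(m,0,2)[0],key=cv2.contourArea);q=cv2.minAreaRect(cs)
        box=cv2.boxPoints(q);print(c,r["confidence"],m.sum(),q,[onz(c,b,12)[:2] for b in box])
cv2.imwrite("pics/l2.png",np.hstack([cv2.resize(A[170:280,170:270],None,fx=4,fy=4,interpolation=2),cv2.resize(B[140:250,200:300],None,fx=4,fy=4,interpolation=2)])[:,:,::-1])
print(read_state()["t"])
E
```

```text
False [419.7 216.9 159.9] [-1.4 -0.3  0.1]
-15.237522079786052
top 0.71 885 ((220.0811004638672, 221.0135040283203), (17.261892318725586, 64.11560821533203), 9.462322235107422) [array([459.4, 236.7]), array([654.3, 205.7]), array([644.2, 153.1]), array([449.9, 185.3])]
top 0.51 11333 ((320.1520690917969, 155.3054962158203), (143.99392700195312, 88.82503509521484), 6.009006023406982) [array([640. , 122.1]), array([928.5,  90.5]), array([ 867.5, -363.1]), array([ 583.7, -315.9])]
side 0.7 654 ((252.73611450195312, 210.72665405273438), (15.324883460998535, 56.775047302246094), 85.8150863647461) [array([466.6, 261.8]), array([659.1, 201.8]), array([630.9, 124.9]), array([446.6, 183.1])]
17.1583
```

View pics/l2.png

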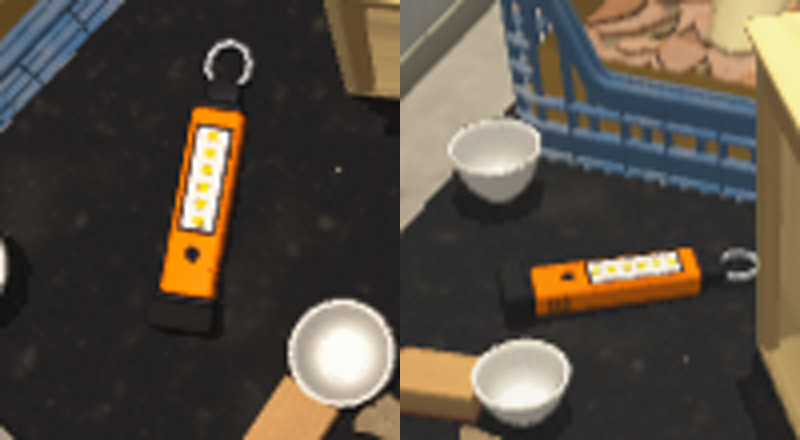

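The lamp lies panel up, ring away from the robot. In the top view the ring end is at px (227,180) and the foot end at (215,252).

```bash
python3 - <<'E'
from h import *
np.set_printoptions(precision=1,suppress=True)
im=cv2.imread("pics/t2.png");hsv=cv2.cvtColor(im,cv2.COLOR_BGR2HSV)
k=np.zeros(im.shape[:2],np.uint8);k[190:250,205:235]=1
o=((hsv[...,0]<20)&(hsv[...,1]>170)&(hsv[...,2]>130)).astype(np.uint8)*k
cs=max(cv2.findContours(cv2.morphologyEx(o,3,np.ones((5,5))),0,2)[0],key=cv2.contourArea);r=cv2.minAreaRect(cs);print(r)
P=np.array([onz("top",b,27)[:2] for b in cv2.boxPoints(r)]);P=P[np.argsort(P[:,0])];lo=P[:2].mean(0);hi=P[2:].mean(0);d=hi-lo;print(lo,hi,np.linalg.norm(d),np.arctan2(d[1],d[0]))
f=onz("top",(215.2,252),18);e=onz("top",(227.2,180.2),10);print(f,e,np.linalg.norm(e-f),np.arctan2(*(e-f)[1::-1]))
side=cv2.imread("pics/s2.png")
print("side ring end, foot", onz("side",(200+757/4,140+262/4),10), onz("side",(200+503/4,140+290/4),18))
E
```

```text
((220.20399475097656, 220.12799072265625), (13.326966285705566, 46.86799240112305), 10.304845809936523)
[481.7 205.3] [621.9 180.4] 142.44370470484364 -0.175718780202924
[456.1 208.9  18. ] [678.8 173.9  10. ] 225.61365481159703 -0.15594124608692547
side ring end, foot [1000.9   26.4   10. ] [774.8  75.5  18. ]
```

```bash
python3 - <<'E'
from h import *
np.set_printoptions(precision=1,suppress=True)
a=-.168;o=ori(a,0,-1);G=np.array([503.1,201.8,0]);Z=np.array([0,0,1.])
movep(G+120*Z,o)
move_l(G+45*Z,v=150)
print(move_l(G+7*Z,v=50,threshold=6),read_state()["tcp_pos"][2],read_state()["contact_force"])
set_gripper(20,30);print(read_state()["grip_width"],read_state()["finger_force"])
move_l(G+80*Z,v=120)
s=read_state();print(s["grip_width"],s["contact_force"],s["torque"])
h=np.array([np.cos(a),np.sin(a),0])
A=save("top","t3")
# predicted: axis through TCP-10mm, slope -.04
g=s["tcp_pos"]+10*Z
for L in(0,27,172,230): print(L,proj("top",g+(L-50)*(h-.04*Z)))
cv2.imwrite("pics/l3.png",cv2.resize(A[150:280,150:290],None,fx=4.5,fy=4.5,interpolation=2)[:,:,::-1]);print(s["t"])
E
```

```text
False 7.222123495016737 [ 0.3  0.4 -0.6]
39.53566266182693 29.995810640975833
39.51140842466205 [-0.1 -0.  -2.1] [0.  0.2 0. ]
0 [210.9 251. ]
27 [212.6 241.7]
172 [221.6 192.8]
230 [225.  173.8]
21.2333
```

View pics/l3.png

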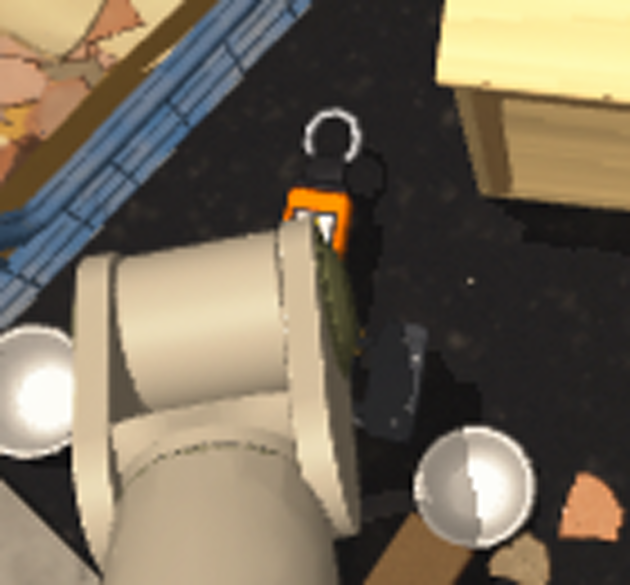

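The ring end sits at (224,174) against a predicted (225,174), so the grip is as planned. Now I'll check the path and move to the start of the insertion.

```bash
cat >> h.py <<'E'
A=-.127;C=np.array([692.3,-90.5,0]);H=np.array([np.cos(A),np.sin(A),0]);N=np.array([-H[1],H[0],0]);Z=np.array([0,0,1.])
def hang(wx,wz,deg,back=0,yh=-100):
    t=np.radians(deg);u=np.cos(t)*H+np.sin(t)*Z;g=C+wx*H+yh*N+wz*Z-(177.5+back)*u;T=t+.04
    return g+10*(np.sin(T)*H-np.cos(T)*Z),ori(A,T,-1)
E
python3 - <<'E'
from h import *
np.set_printoptions(precision=2,suppress=True)
via=[([430,170,170],ori(-.15,.3,-1)),([430,30,190],ori(-.127,.6,-1)),hang(23,288,38,130)]
for p,o in via+[hang(23,288,38,60),hang(23,288,38),hang(23,255,38),hang(27,258,50),hang(30,260,60),hang(32,260,68)]: print(p,inverse_kinematics(p,o))
for p,o in via: movep(p,o)
s=read_state();print(s["qpos"],s["contact_force"],s["grip_width"],s["t"])
print(move_l(*hang(23,288,38,70),v=100,threshold=4))
sleep(.3)
Aim=save("top","t4");B=save("side","s4");W=save("wrist","w4")
print(camera_params("wrist")["pose"][:3])
for L in(0,172): 
    t=np.radians(38);u=np.cos(t)*H+np.sin(t)*Z;w=C+23*H-100*N+288*Z-70*u
    print([ (c,L,proj(c,w+(L-227.5)*u)) for c in("top","side")])
w=w+2.5*u;print("end",proj("top",w),proj("side",w))
cv2.imwrite("pics/l4.png",np.hstack([cv2.resize(Aim[130:280,280:420],(392,420)),cv2.resize(B[200:330,240:360],(388,420))])[:,:,::-1]);print(read_state()["t"])
E
```

```text
[430, 170, 170] [ 0.17  0.13  1.96 -0.13  0.78  1.98]
[430, 30, 190] [-0.24 -0.1   2.23  0.16  0.42  1.33]
[ 468.5  -162.74   91.06] [-0.78  0.27  2.24  1.48  0.41 -0.43]
[ 523.22 -169.72  134.15] [-0.69  0.26  2.07  1.1   0.4   0.06]
[ 570.12 -175.71  171.09] [-0.63  0.28  1.91  0.82  0.44  0.41]
[ 570.12 -175.71  138.09] [-0.63  0.34  1.94  0.97  0.39  0.24]
[ 601.09 -179.67  115.91] [-0.63  0.45  1.99  1.9   0.42 -0.69]
[ 630.14 -183.37  101.63] [-0.63  0.57  1.98  2.31  0.62 -1.09]
[ 654.76 -186.52   92.05] [-0.62  0.68  1.95  2.48  0.8  -1.25]
[-0.78  0.27  2.24  1.48  0.41 -0.43] [-0.12  0.09 -2.13] 39.78968494840797 24.0667
False
[[  -0.13    0.92   -0.38  482.  ]
 [  -0.99   -0.12    0.05 -163.97]
 [   0.      0.38    0.92  290.6 ]]
[('top', 0, array([343.26, 242.13])), ('side', 0, array([267.85, 272.38]))]
[('top', 172, array([353.52, 186.57])), ('side', 172, array([317.25, 234.13]))]
end [357.34 165.94] [334.77 220.56]
25.2667
```

View pics/l4.png

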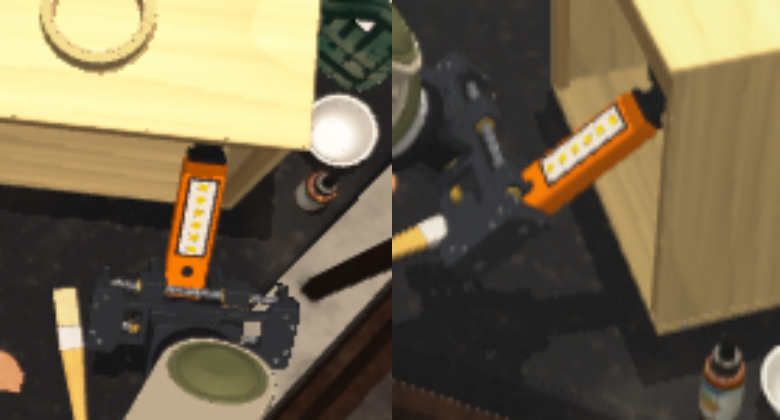

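View pics/w4.png

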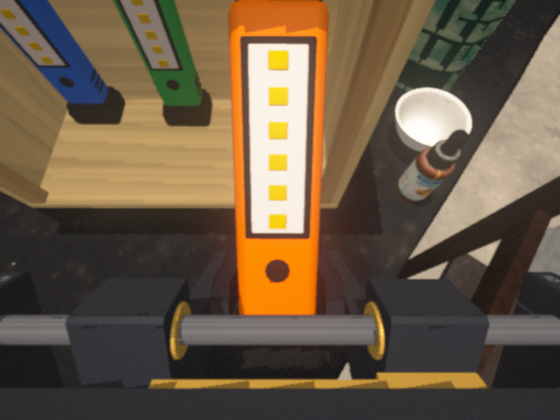

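The lamp is under the roof edge and lines up with the prediction: its orange end is at (354,188) in the top view, against a predicted (353.5,186.6). Insert, then feel downward.

```bash
python3 - <<'E'
from h import *
np.set_printoptions(precision=2,suppress=True)
r=move_l(*hang(23,288,38),v=80,threshold=3)
s=read_state();print(r,s["contact_force"])
if not r:
    r=move_l(*hang(23,244,38),v=30,threshold=1.0)
    s=read_state();p,_=hang(23,0,38);print(r,"wire z",s["tcp_pos"][2]-p[2],s["contact_force"],s["torque"],s["grip_width"],s["t"])
E
```

```text
False [-0.3   0.56 -2.84]
True wire z 256.07696592678457 [-0.29  0.68  1.06] [-0.01  0.06  0.11] 39.80037451651029 27.2833
```

Contact came at wire z = 256, meaning the bar's lowest axis is at about 250.5, so the ring is over the hook. Now test by pulling back, then swing the lamp down.

```bash
python3 - <<'E'
from h import *
np.set_printoptions(precision=2,suppress=True)
move_l(*hang(23,258.5,38),v=30)
r=move_l(*hang(8,258.5,38),v=30,threshold=2)
s=read_state();print("pull",r,(s["tcp_pos"]-hang(0,258.5,38)[0])@H,s["contact_force"])
for wx,d in((24,40),(26,45),(28,51),(30,57),(31,62)):
    r=move_l(*hang(wx,259,d),v=50,threshold=6)
    s=read_state();print(d,r,s["contact_force"],s["torque"],s["grip_width"],s["t"])
    if r:break
W=save("wrist","w5")
E
```

```text
pull True 19.542929090560744 [ 3.93 -0.25 -0.25]
40 False [-0.33  0.31 -2.01] [0.04 0.65 0.05] 39.36551102528439 28.15
45 False [-0.05 -0.31 -2.18] [ 0.11  0.7  -0.01] 39.557237160147764 28.6417
51 False [-0.01  0.58 -3.04] [ 0.12  0.86 -0.02] 39.376712014334586 29.1917
57 False [-0.23 -0.44 -1.84] [0.1  0.86 0.03] 39.608285407985974 29.75
62 False [ 1.22  0.64 -1.88] [0.1  0.85 0.  ] 39.809063767936046 30.225
```

View pics/w5.png

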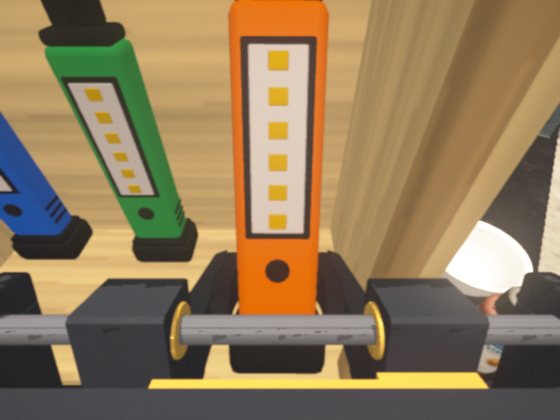

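The pull met the hook tip, so the ring is hooked. The wrist view shows the orange lamp beside green with a gap to the wall. Lower it to rest, ease off and release.

```bash
python3 - <<'E'
from h import *
np.set_printoptions(precision=2,suppress=True)
move_l(*hang(33,259,63),v=30,threshold=6)
r=move_l(*hang(33,251,63),v=20,threshold=1.2);s=read_state();print(r,s["contact_force"],s["tcp_pos"][2]-hang(33,0,63)[0][2])
set_gripper(39,3);sleep(.3);s=read_state();print(s["contact_force"],s["grip_width"])
set_gripper(46,3);p=np.array(s["tcp_pos"])
zt=R.from_rotvec(s["eef_rot"]).as_matrix()[:,2]
print(move_l(p-110*zt,v=200,threshold=15),read_state()["contact_force"],read_state()["t"])
sleep(1.5)
W=save("wrist","w6")
for n in("lamp","green_lamp","blue_lamp"):
    r=silhouettes("wrist",n)[:1];print(n,[(x["confidence"],x["location"],x["pixels"].sum()) for x in r])
E
```

```text
True [1.28 0.77 1.49] 254.48711149555666
[ 1.86 -0.17  3.65] 39.91968118130972
False [ 0.27 -0.63 -0.14] 32.4333
lamp [(0.8, [278.7, 110.3], np.int64(7977))]
green_lamp [(0.81, [173.2, 116.7], np.int64(8747))]
blue_lamp [(0.75, [72.8, 120.5], np.int64(9663))]
```

View pics/w6.png

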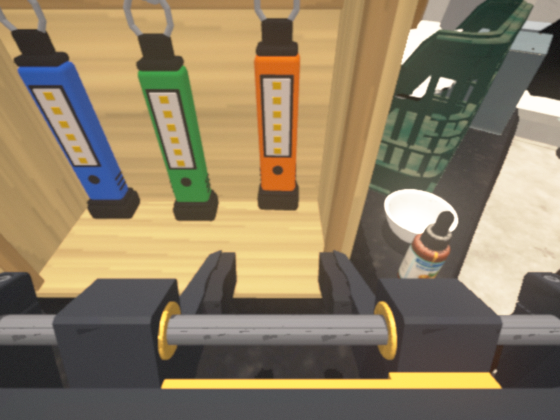

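All three lamps hang by their rings, with orange at (278,120) and the fingers clear. I'll back off a little, wait for it to settle, check that nothing moves and hand in.

```bash
python3 - <<'E'
from h import *
s=read_state();move_l(np.array(s["tcp_pos"])-60*H,v=150);sleep(3)
a=snapshot("wrist").astype(int);sleep(.4);b=snapshot("wrist").astype(int)
d=np.abs(a-b).max(2);print((d>25).sum(),recognise("wrist","lamp")[:1],read_state()["t"],read_state()["contact_force"])
if (d>25).sum()<30: print(sign_off())
E
```

```text
0 [{'location': [275.2, 94.0], 'confidence': 0.96}] 38.2333 [ 0.09425728 -0.16980705 -0.24182001]
the job is handed in; nothing more can be done
None
```

The orange lamp was tipped over, picked up near its foot and hung by its ring on the empty hook. It is hanging still beside the green and blue lamps, and I handed the job in at about 38 s; no verdict was returned.

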